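Hang the parts caddy on its keyhole stud

ROBOT

A 6-joint arm with a two-finger parallel gripper is mounted at the origin on a cart in front of the work surface, level with it; the furniture and walls round the work are solid. World frame = base frame: x ahead of the robot, y to its left, z up, the work surface at z = 0. Lengths are in m, angles in rad, forces in N, time in s.
With the tool pointing down it reaches from about 0.275 to 0.775 m from the base axis. Payload 14.6 kg.
Tool frame: the origin (TCP) lies between the finger pads; the fingertips stand 17 mm ahead of it and the grasp point (between the pads) lies 2 mm behind it (ctrl.nose_length is the distance from the TCP to the fingertips, in m); z points along the fingers, y is the line along which they close (so a half turn about z gives the same grasp; the last joint's range is limited). The gripper opens to 85 mm and grips with 20 to 120 N. Pads are 22 mm wide; open, the fingers measure 114 mm over their backs; the gripper's body (76 mm by 85 mm) begins 54 mm behind the grasp point. The pads swing forward as they close: fully open they stand 13 mm farther back than shut.
Start: joints at [-1.382, 0.263, -0.048, 1.259, 0, 1.415], TCP at [0.177, -0.494, 0.248] pointing down, gripper open.
Joint ranges: [-2.65, 2.65], [-0.89, 1.7], [-1.18, 1.37], [-2.13, 2.11], [-1.35, 1.29], [-3.14, 3.14]. Speed limits (rad/s): [1.89, 1.89, 2.57, 2.79, 3.14, 3.14].

INTERFACE

Orientations are given as a rotation vector (axis times angle).
In Python, from workcell import ctrl gives the robot as it stands.
- The arm moves only by the tool step_arm, never from a script. Its argument "moves" is a list of rows, each a list of 4 numbers: the shift along the world's x, y, z in m, then the turn about the world's z in degrees. A call has 1 to 12 rows; each row is the pose to reach, as a shift and turn from the pose commanded when the call began; what a row does not reach only later rows make up. A row lasts 1/12 s, in which the tool goes at most 41.7 mm and 7.16 degrees, less where a joint would pass 70% of its speed; a pose out of reach is approached as far as the arm can. A call with a gripper value outside its range is refused whole. "fingers" is the closure in counts, from 0 (fully open) to 255 (shut), set as the call begins (left out, the last holds). The fingers move at their own pace and stop on an object; "force" is the grip in N (left out, the last holds). Time passes only in rows, so rows that repeat a pose let the fingers close. It gives the time, the measured TCP pose, the force, the opening and the grip force at its end, in the units of the state.
- ctrl.sense(): the state, without advancing time (a new reading comes with each control period).
- ctrl.snapshot(name): name is "scene" or "side" or "wrist"; returns (picture, depth): 400x640x3 uint8, red, green, blue; 400x640 float32, m along the optical axis (not along the pixel's ray), 0 where there is no reading.
- ctrl.calibration(name): a dict with "fx", "fy", "cx", "cy" (pixels), "rvec" (rotation vector, rad) and "tvec" (3), from world to camera coordinates, as OpenCV has them. Camera axes: x right, y down, z forward; pixel columns grow to the right and rows downward; lengths in m; the calibration is good to about 2 mm. A picture is of the moment at which its call begins: read the wrist's pose just before it. calibration takes no time and is no camera call; for the wrist camera it gives the pose at the moment of the call.
- ctrl.sign_off(): hands the job in; it is judged then, once.
The state is a dict: "time": time; "joint_positions": joint angles; "qd": joint speeds; "joint_efforts": joint torques, N m; "ee_pos": TCP position; "orientation": TCP orientation; "contact_force": force on the tool from outside, world axes, zero at the start; "ft_torque": the same for the moment, N m; "width": finger opening in m; "finger_force": force on a finger pad.
Only numpy, scipy, OpenCV 4.12 (cv2) and the standard library are available. Lean on these libraries where they do the work, as an engineer would, in place of code of your own. Each camera call takes 0.05 s, during which the arm holds its last target. There are 200 camera calls.

TASK

Hang the blue two-compartment parts caddy on the brass-headed stud of the upright grey board: slip the keyhole in its back plate over the stud's head until the plate lies flat against the board, then press the caddy straight down, firmly but without forcing it, until the stud is fully home at the top end of the narrow slot. Let go and leave it hanging level on the stud, and do not disturb the ring gear, the tape roll or the shift fork.

Things in the scene. Friction and masses are not known exactly. Their poses are not given: they have to be found in the camera images.
- stand: Fixed stand: grey board 160 wide, 18 thick, top 150 mm above the bench, on a dark steel base 10 mm thick, 180 wide, reaching 60 mm in front of the board. Origin on the bench below the middle of the board's front face; z up, x from the front face into the board (work from the -x side), y to the left seen from the robot. A brass-headed steel stud sticks out of the front face toward -x at y = 0.
- groove (a point): Middle of the vertical clamping groove in the board's front face, 122.5 mm above the bench. The stud is clamped in it at an unknown height: its axis is anywhere from 17.5 mm below to 17.5 mm above this point. Look for it, or feel: lower the caddy's flat underside on to the head under a light force stop, plate about 3 mm off the board. The clamp does not slip up or down.
- board_top (a point): Middle of the top edge of the board's front face. About the stud below it: shank 7 mm in diameter; head 16 mm in diameter, the head's back 5 mm and its front 11 mm out from the board, front rim bevelled by 2.5 mm.
- stud (a joint): How far the stud is drawn out of the board against its spring, m: 0 at rest, at most 0.006. The spring pulls it in with 3.5 N at 0 and 0.5 N more per mm, damped. About 0.0035 with the caddy fully home.
- caddy: Blue sheet-metal caddy with two compartments, loose, about 0.22 kg, standing upright. Origin at the underside, in the middle of the back plate's back face; z up, y along its width, compartments toward -x. Back plate 96 wide, 104 high, 4 mm thick (x -4 to 0 mm). Compartments reach to x = -90 mm; side walls 40, front wall 34 mm high; underside flat at z = 0.
- keyhole (a point): Centre of the keyhole's entry hole on the plate's back face, 62 mm above the caddy's underside. The hole is 22 mm across with cut corners and opens upward into a slot 10 mm wide that ends 91 mm above the underside.
- slot_home (a point): Where the stud's axis is when fully home: 87.5 mm above the underside, so the caddy slides down 25.5 mm after the hole is centred on the stud, then stops hard. Ramps beside the slot thicken the plate from 4 mm (76 mm up) to 9 mm (90 mm up and above); they wedge under the head and draw the stud out. This takes some 6 to 15 N of push; the weight alone does not seat it.
- grip (a point): Grasp point on the caddy's black grip fin: 47 mm in front of the plate's back face, 78 mm above the underside. The fin is 12 mm thick (along y), 46 mm long (x -70 to -24 mm), its top 98 mm above the underside; both sides of it are free above the 40 mm walls. Take it from above, closing along the caddy's y.
- ring_gear: Bystander: dark steel ring gear, 70 mm in diameter, 36 mm high. Origin under its centre.
- tape_roll: Bystander: roll of beige tape lying flat, 100 mm in diameter, 25 mm high. Origin under its centre.
- shift_fork: Bystander: grey cast shift fork lying flat, 101 x 68 x 22 mm. Origin under its centre.

How it is judged:
By the outcome, as a careful person would: the job done as asked, in the order asked, and still so for the second after the job is handed in, with the robot touching nothing.
It also fails if it takes over 53 s, if anything falls off the work surface, if the arm or the gripper's body presses on something with over 40 N, if the wrist force passes 120 N, or if a joint passes its speed limit or range.

## Working session

There is one attempt and no reset: what is moved stays moved. The work goes in short steps, Python scripts to look and compute and a tool call to move; the robot and the scene stay as the last step left them, time stands still between calls to the robot, and variables do not carry over. Pictures are saved under pics/ and viewed, at most 10 in all, crops included, and the job is handed in when it is done.

Besides the shell and the picture viewer there is one more tool, called after "Call:" as a command line: name --pt "numbers of a row" for each row, then --argument value for the rest. step_arm: Moves the arm, as the interface text tells. Its arguments: {"type":"object","properties":{"moves":{"type":"array"},"fingers":{"type":"number"},"force":{"type":"number"}},"required":["moves"]}

```bash
mkdir -p pics; cat > h.py <<'E'
import numpy as np, cv2
from workcell import ctrl
def shot(name,tag):
    c=ctrl.calibration(name); im,d=ctrl.snapshot(name)
    cv2.imwrite(f'pics/{tag}.png',im[:,:,::-1]); np.savez(f'{tag}.npz',im=im,d=d,**{k:np.array(v) for k,v in c.items()})
def load(tag): return np.load(f'{tag}.npz')
def cloud(z):
    d=z['d']; v,u=np.mgrid[:400,:640]
    P=np.stack([(u-z['cx'])/z['fx']*d,(v-z['cy'])/z['fy']*d,d],-1)
    R=cv2.Rodrigues(z['rvec'])[0]
    W=(P-z['tvec'].ravel())@R
    W[d==0]=np.nan
    return W
E
python3 - <<'E'
from h import *
shot('scene','s0'); shot('side','d0')
s=ctrl.sense(); print(s['time'],s['ee_pos'],s['orientation'],s['contact_force'],s['width'])
a=cv2.imread('pics/s0.png');b=cv2.imread('pics/d0.png')
E
```

```text
0.1 [ 0.17692385 -0.49406574  0.24785802] [-3.09435581e+00 -5.37243760e-01  2.61664540e-06] [-0.23884217  0.22789826  0.84286101] 0.08552951262125653
```

View pics/s0.png

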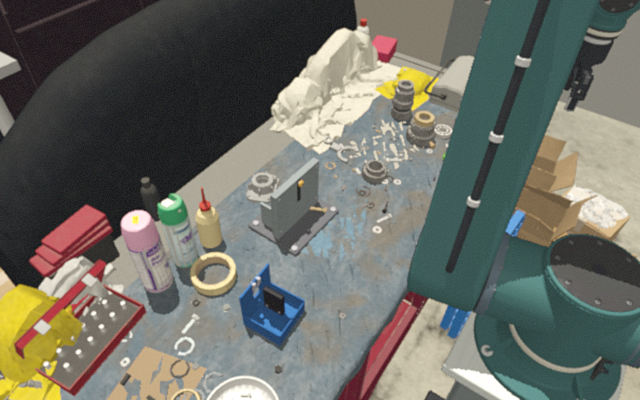

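View pics/d0.png

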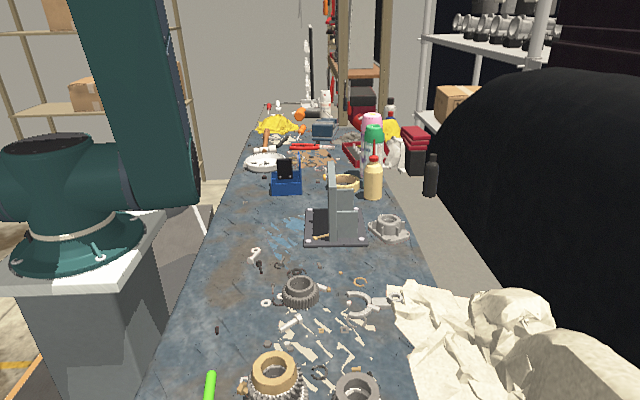

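The scene view shows the caddy near (272,305), its fin near (273,298), the board near (290,200) with the stud at (301,185), the tape roll at (213,273), and the ring gear probably at (375,170). Next I measure positions from depth.

```bash
python3 - <<'E'
from h import *
z=load('s0');W=cloud(z);im=z['im'].astype(int)
for n,(u,v) in dict(fin=(273,296),stud=(301,184),boardtopL=(268,185),boardface=(285,205),boardface2=(310,195),boardtopR=(316,163),tape=(200,280),gear=(375,168),base=(292,247),bench=(330,300)).items(): print(n,W[v,u].round(4))
hsv=cv2.cvtColor(z['im'],cv2.COLOR_RGB2HSV)
m=(hsv[...,0]>100)&(hsv[...,0]<125)&(hsv[...,1]>150)
m[:, :225]=0;m[:,320:]=0;m[:250]=0;m[350:]=0
P=W[m];P=P[~np.isnan(P[:,0])];print(len(P),P.min(0),P.max(0))
# back plate: pts above 50mm
Q=P[P[:,2]>.05];
def rect(Q):
    r=cv2.minAreaRect(Q[:,:2].astype(np.float32)*1000);return r
print('plate',len(Q),rect(Q)); L=P[P[:,2]>0.02];print('all',rect(L),Q[:,2].max())
vx=cv2.fitLine(Q[:,:2].astype(np.float32),cv2.DIST_HUBER,0,1e-4,1e-4).ravel();print(vx,np.degrees(np.arctan2(vx[1],vx[0])))
# board front
B=W[160:235,255:325].reshape(-1,3);B=B[~np.isnan(B[:,0])]
F=B[(B[:,2]>.03)&(B[:,2]<.155)]
print('board',len(F),rect(F))
T=B[(B[:,2]>.145)&(B[:,2]<.157)];print('top',len(T),rect(T),T[:,2].mean())
a=z['im'][150:350,220:420,::-1];cv2.imwrite('pics/c1.png',cv2.resize(a,None,fx=3,fy=3,interpolation=cv2.INTER_CUBIC))
E
```

```text
fin [0.4744 0.2738 0.0937]
stud [0.5844 0.0277 0.1404]
boardtopL [ 0.7118 -0.0045  0.0388]
boardface [0.5965 0.0732 0.1029]
boardface2 [ 0.5922 -0.0204  0.0602]
boardtopR [ 0.5931 -0.0446  0.1469]
tape [0.6719 0.2909 0.0011]
gear [ 0.534  -0.2498  0.0105]
base [0.5565 0.1031 0.0098]
bench [0.4074 0.1669 0.0017]
1914 [ 0.43131821  0.21861927 -0.00307615] [0.52605926 0.31956995 0.10634406]
plate 307 ((510.8511047363281, 263.8789978027344), (83.36197662353516, 75.70586395263672), 40.94603729248047)
all ((479.1962890625, 269.0455017089844), (89.73343658447266, 96.26339721679688), 3.9464149475097656) 0.10634406150664287
[ 0.066778   -0.99776787  0.5207601   0.28109026] -86.17105
board 2463 ((671.0864868164062, 29.614288330078125), (177.3070526123047, 163.5298309326172), 3.5211074352264404)
top 429 ((599.9132690429688, 24.934051513671875), (160.9816436767578, 26.712692260742188), 87.75068664550781) 0.14903573369340942
```

View pics/c1.png

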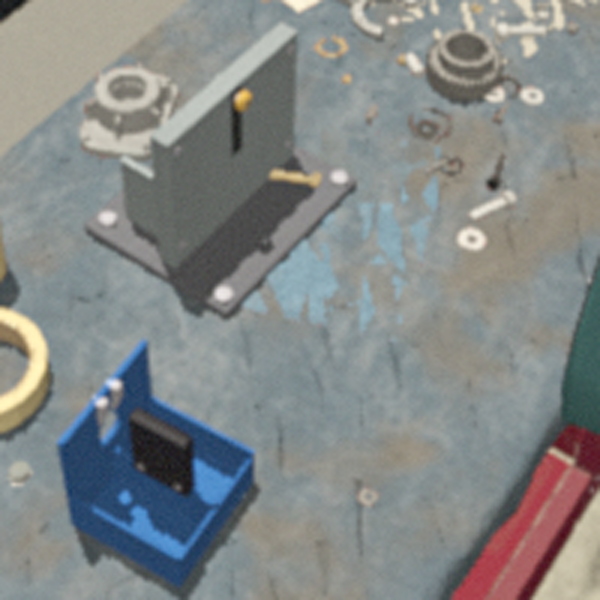

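Call:
step_arm --pt "0.015 0.038 0.01 -1.4" --pt "0.03 0.076 0.02 -2.8" --pt "0.045 0.114 0.03 -4.2" --pt "0.06 0.152 0.04 -5.6" --pt "0.075 0.19 0.05 -7" --pt "0.09 0.228 0.05 -8.4" --pt "0.105 0.266 0.05 -9.8" --pt "0.12 0.304 0.05 -11.2" --pt "0.135 0.342 0.05 -12.6" --pt "0.15 0.38 0.05 -14" --pt "0.165 0.418 0.05 -15" --pt "0.18 0.456 0.05 -16" --fingers 0 --force 60

```text
time: 1.1
ee_pos: [0.3538, -0.0449, 0.2983]
orientation: [3.14, 0.102, 0.0]
contact_force: [0.3, -1.0, 0.5]
width: 0.0852
finger_force: 0.0
```

```bash
python3 - <<'E'
from h import *
s=ctrl.sense(); print(s['time'],s['ee_pos'],s['orientation'],s['contact_force'])
c=ctrl.calibration('wrist');R=cv2.Rodrigues(np.array(c['rvec']))[0];print('campos',-R.T@np.array(c['tvec']).ravel(),'fwd',R[2],'right',R[0],c['fx'])
E
```

```text
1.1 [ 0.3538473  -0.04488345  0.29833847] [3.13977434e+00 1.02474959e-01 4.45434498e-04] [ 0.29269823 -0.9782904   0.49662849]
campos [ 0.4215703  -0.04151555  0.42449478] fwd [-0.2681062  -0.01618905 -0.96325333] right [ 0.06477729 -0.99789895 -0.0012584 ] 295.9192128588296
```

Call:
step_arm --pt "0.03 0.024 0 0" --pt "0.06 0.048 0 0" --pt "0.085 0.07 0 0" --pt "0.085 0.07 0 0" --pt "0.085 0.07 0 0"

```text
time: 1.52
ee_pos: [0.4393, 0.0242, 0.2976]
orientation: [-3.14, -0.108, 0.002]
contact_force: [-0.0, -0.5, -0.1]
width: 0.0853
finger_force: 0.0
```

```bash
python3 - <<'E'
from h import *
shot('wrist','w1');z=load('w1');a=z['im'][...,::-1]
cv2.imwrite('pics/w1b.png',cv2.resize(a,(800,500)))
W=cloud(z); np.set_printoptions(suppress=True)
T=W.reshape(-1,3);T=T[(abs(T[:,2]-.15)<.004)&(T[:,0]>.55)];print(len(T),cv2.minAreaRect((T[:,:2]*1000).astype(np.float32)),np.median(T[:,2]))
F=W.reshape(-1,3);F=F[(F[:,2]>.03)&(F[:,2]<.140)&(F[:,0]>.57)&(F[:,0]<.62)&(abs(F[:,1]-.025)<.085)]
v=cv2.fitLine(F[:,:2].astype(np.float32),cv2.DIST_HUBER,0,1e-4,1e-4).ravel();print(len(F),v,np.degrees(np.arctan2(-v[0]*np.sign(v[1]),abs(v[1]))))
E
```

```text
966 ((593.8543701171875, -7.138347625732422), (12.794291496276855, 99.2636489868164), 3.453608989715576) 0.1498832940478922
4955 [0.03496514 0.9993885  0.59643203 0.01410992] -2.0037634
```

View pics/w1b.png

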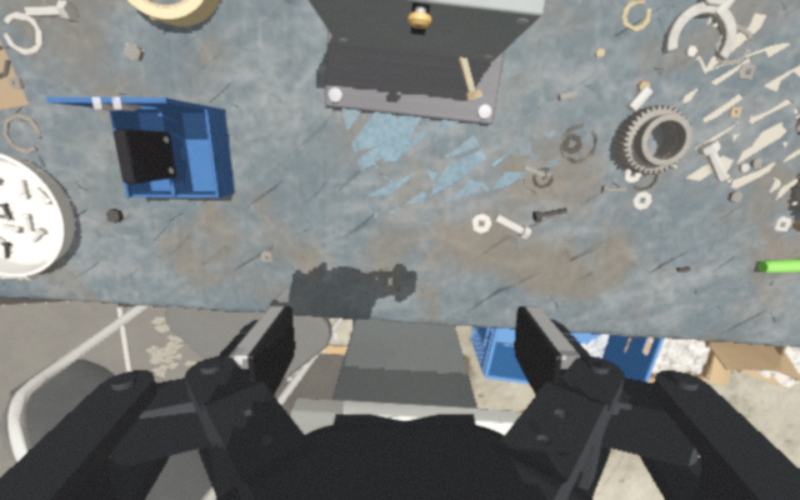

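Wrist view: the stud head is at (419,18) and the top edge of the board at y≈10. The caddy is at the left, with the plate's top edge along y≈98 and the fin's top near (128,155). The ring gear at (660,138), shift fork at (705,30) and tape roll at (170,5) are all clear of the work. Next I fit the board and caddy from the clouds.

```bash
python3 - <<'E'
from h import *
np.set_printoptions(suppress=True,precision=4)
from scipy.optimize import least_squares
def plane(F):
    # x = a + b*(y) + c*(z-.12), robust
    A=np.c_[np.ones(len(F)),F[:,1]-.025,F[:,2]-.12]
    r=least_squares(lambda p:A@p-F[:,0],[.59,0,0],loss='soft_l1',f_scale=.001)
    res=A@r.x-F[:,0]; return r.x,np.degrees(np.arctan(-r.x[1])),np.median(abs(res)),len(F)
for t in ['s0','w1','d0']:
    z=load(t);W=cloud(z);F=W.reshape(-1,3)
    F=F[(F[:,2]>.04)&(F[:,2]<.140)&(F[:,0]>.575)&(F[:,0]<.607)&(abs(F[:,1]-.02)<.075)&(abs(F[:,1]-.025)>.014)]
    if len(F)>50: print(t,'board face',plane(F))
    F=W.reshape(-1,3)
    T=F[(abs(F[:,2]-.15)<.005)&(F[:,0]>.57)&(F[:,0]<.65)&(abs(F[:,1])<.13)]
    if len(T)>10: print(' top y range',np.percentile(T[:,1],[1,99]),T[:,0].min(),T[:,0].max(),np.median(T[:,2]))
    # stud: brass hue
    hs=cv2.cvtColor(z['im'],cv2.COLOR_RGB2HSV)
    m=(hs[...,0]>12)&(hs[...,0]<28)&(hs[...,1]>110)&(abs(W[...,2]-.13)<.03)&(W[...,0]>.56)&(W[...,0]<.61)&(abs(W[...,1]-.025)<.03)
    if m.sum()>3: S=W[m];v,u=np.nonzero(m);print(' stud',m.sum(),S.mean(0),S.min(0),S.max(0),'px',u.min(),u.max(),v.min(),v.max())
    # caddy plate front/blue
    m=(hs[...,0]>100)&(hs[...,0]<125)&(hs[...,1]>120)&(W[...,0]>.4)&(W[...,0]<.55)&(W[...,1]>.2)&(W[...,1]<.34)
    P=W[m]
    top=P[P[:,2]>.098]; print(' caddy plate top',len(top),top.min(0) if len(top) else '',top.max(0) if len(top) else '')
    wl=P[(P[:,2]>.02)];print(' caddy rect',cv2.minAreaRect((wl[:,:2]*1000).astype(np.float32)))
    m=(hs[...,2]<70)&(W[...,0]>.42)&(W[...,0]<.52)&(W[...,1]>.23)&(W[...,1]<.32)&(W[...,2]>.088)
    f=W[m];
    if len(f)>5: print(' fin top',len(f),np.median(f,0),cv2.minAreaRect((f[:,:2]*1000).astype(np.float32)))
z=load('w1');a=z['im'][0:170,0:200,::-1];b=z['im'][0:110,230:460,::-1]
o=np.zeros((600,800,3),np.uint8);a=cv2.resize(a,None,fx=2,fy=2,interpolation=2);b=cv2.resize(b,None,fx=3,fy=2.2,interpolation=2)
s=z['im'][:]
cv2.imwrite('pics/c2.png',cv2.resize(z['im'][60:170,20:200,::-1],None,fx=4,fy=4,interpolation=2))
E
```

```text
s0 board face (array([0.5949, 0.0347, 0.0018]), np.float64(-1.98517435269216), np.float64(0.0005725624369090632), 943)
 top y range [-0.0538  0.1033] 0.586536465453613 0.6149850326670689 0.14917265127772802
 stud 28 [0.5878 0.0251 0.1392] [0.5825 0.01   0.1262] [0.5955 0.0315 0.1472] px 298 303 180 186
 caddy plate top 95 [0.5174 0.2244 0.0981] [0.5274 0.3196 0.1063]
 caddy rect ((479.990478515625, 269.26019287109375), (91.8349380493164, 97.17365264892578), 3.5433685779571533)
 fin top 70 [0.4713 0.2729 0.0944] ((476.9803771972656, 269.5341796875), (45.403724670410156, 12.627443313598633), 1.5858442783355713)
w1 board face (array([0.5968, 0.0353, 0.0005]), np.float64(-2.023785669101572), np.float64(0.00015020058800946368), 3760)
 top y range [-0.0557  0.0374] 0.5854778137316353 0.6032149593085501 0.14969523535998058
 stud 122 [0.5879 0.0239 0.1429] [0.5854 0.0162 0.127 ] [0.5969 0.0308 0.1473] px 327 344 9 22
 caddy plate top 293 [0.5209 0.2218 0.0982] [0.5293 0.3171 0.1069]
 caddy rect ((482.30084228515625, 266.4915771484375), (89.13381958007812, 95.85922241210938), 3.684797763824463)
 fin top 659 [0.4819 0.2632 0.0976] ((480.67584228515625, 265.3851013183594), (45.46614456176758, 11.455789566040039), 3.7214014530181885)
d0 board face (array([ 0.5948, -0.0519,  0.0097]), np.float64(2.972355026172186), np.float64(0.002431150095859591), 132)
 top y range [-0.0563  0.0996] 0.5875504556238004 0.615909885955008 0.15062764260310274
 stud 14 [0.5873 0.02   0.1409] [0.585  0.0148 0.135 ] [0.59   0.024  0.1471] px 323 325 174 179
 caddy plate top 9 [0.5211 0.2305 0.1   ] [0.525  0.3027 0.1065]
 caddy rect ((480.9779052734375, 267.32952880859375), (88.70100402832031, 101.34815979003906), 3.586139440536499)
 fin top 50 [0.4815 0.2633 0.0933] ((479.8363342285156, 263.74755859375), (41.69154739379883, 7.893330097198486), 0.8181973695755005)
```

View pics/c2.png

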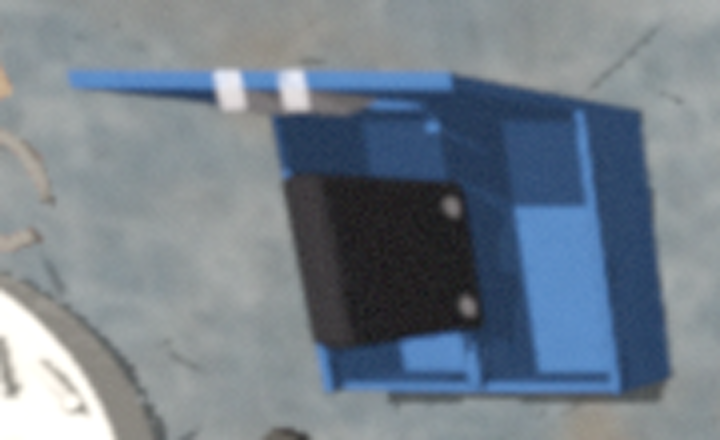

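Call:
step_arm --pt "0.005 0.03 0 0" --pt "0.01 0.06 0 0" --pt "0.015 0.09 0 0" --pt "0.02 0.12 0 0" --pt "0.025 0.15 0 0" --pt "0.03 0.18 0 0" --pt "0.036 0.21 0 0" --pt "0.041 0.236 0 0" --pt "0.041 0.242 -0.02 0" --pt "0.041 0.242 -0.04 0" --pt "0.041 0.242 -0.04 0" --pt "0.041 0.242 -0.04 0"

```text
time: 2.57
ee_pos: [0.4919, 0.1503, 0.266]
orientation: [-3.106, -0.191, 0.006]
contact_force: [-0.2, 0.0, 0.8]
width: 0.0853
finger_force: 0.0
```

```bash
python3 - <<'E'
from h import *
np.set_printoptions(suppress=True,precision=4)
s=ctrl.sense();print(s['ee_pos'],s['orientation'])
shot('wrist','w2');z=load('w2');W=cloud(z)
hs=cv2.cvtColor(z['im'],cv2.COLOR_RGB2HSV)
m=(hs[...,2]<90)&(W[...,0]>.44)&(W[...,0]<.52)&(W[...,1]>.23)&(W[...,1]<.30)&(W[...,2]>.0955)&(W[...,2]<.101)
f=W[m];print('fin top',len(f),f.mean(0),cv2.minAreaRect((f[:,:2]*1000).astype(np.float32)))
m=(hs[...,0]>100)&(hs[...,0]<125)&(hs[...,1]>120)&(W[...,0]>.5)&(W[...,0]<.55)&(W[...,1]>.2)&(W[...,1]<.34)&(W[...,2]>.101)&(W[...,2]<.107)
f=W[m];print('plate top',len(f),f.mean(0),cv2.minAreaRect((f[:,:2]*1000).astype(np.float32)))
E
```

```text
[0.4919 0.1503 0.266 ] [-3.1056 -0.191   0.0062]
fin top 460 [0.4819 0.2663 0.0983] ((481.0645751953125, 266.8253173828125), (43.97218322753906, 11.517890930175781), 3.555271863937378)
plate top 313 [0.5259 0.2655 0.1046] ((525.3406372070312, 269.3722839355469), (4.112329006195068, 94.40935516357422), 3.7262213230133057)
```

Call:
step_arm --pt "-0.003 0.03 0 -0.8" --pt "-0.006 0.06 0 -1.6" --pt "-0.009 0.09 0 -2.4" --pt "-0.0112 0.1164 0 -3.3" --pt "-0.0112 0.1164 0 -3.3" --pt "-0.0112 0.1164 0 -3.3" --pt "-0.0112 0.1164 0 -3.3" --pt "-0.0112 0.1164 0 -3.3"

```text
time: 3.28
ee_pos: [0.4942, 0.1603, 0.2673]
orientation: [-3.074, -0.193, 0.008]
contact_force: [-0.2, -0.2, 0.1]
width: 0.0854
finger_force: 0.0
```

```bash
python3 - <<'E'
from h import *
s=ctrl.sense();print(s['ee_pos'],s['orientation'],s['joint_positions'])
E
```

```text
[0.49424999 0.16025464 0.26732874] [-3.07436274 -0.19297706  0.00840368] [ 0.12443469  0.24506496 -0.0231935   1.30420951  0.06138791  3.14060095]
```

Call:
step_arm --pt "0 0 0 7" --pt "0 0 0 14" --pt "0 0 0 21" --pt "0 0 0 28" --pt "0 0 0 35" --pt "0 0 0 42" --pt "0 0 0 49" --pt "0 0 0 56" --pt "0 0 0 63" --pt "0 0 0 70" --pt "0 0 0 77" --pt "0 0 0 84"

```text
time: 4.28
ee_pos: [0.4942, 0.1605, 0.2672]
orientation: [-2.161, -2.221, 0.07]
contact_force: [-0.6, -0.5, 0.5]
width: 0.0851
finger_force: 0.0
```

Call:
step_arm --pt "-0.001 0.01 0 7" --pt "-0.002 0.02 0 14" --pt "-0.003 0.03 0 21" --pt "-0.004 0.04 0 28" --pt "-0.005 0.05 0 35" --pt "-0.006 0.06 0 42" --pt "-0.007 0.07 0 49" --pt "-0.008 0.08 0 56" --pt "-0.009 0.09 0 63" --pt "-0.01 0.1 0 70" --pt "-0.011 0.106 0 77" --pt "-0.0135 0.106 0 84"

```text
time: 5.28
ee_pos: [0.4808, 0.2675, 0.267]
orientation: [-0.12, -3.137, 0.097]
contact_force: [-0.4, 0.4, -0.5]
width: 0.0853
finger_force: 0.0
```

```bash
cat >> h.py <<'E'
from scipy.spatial.transform import Rotation as Ro
def st():
    s=ctrl.sense();R=Ro.from_rotvec(s['orientation']).as_matrix()
    print('t',round(s['time'],2),'p',s['ee_pos'].round(4),'yaw',np.degrees(np.arctan2(R[1,0],R[0,0])).round(2),'z',R[:,2].round(4),'F',np.round(s['contact_force'],2),'M',np.round(s['ft_torque'],2),'w',round(s['width'],4),s['finger_force'],'q6',round(s['joint_positions'][5],2))
    return s
E
python3 -c "
from h import *
st()"
```

```text
t 5.28 p [0.4808 0.2675 0.267 ] yaw 175.61 z [-0.0031 -0.0614 -0.9981] F [-0.43  0.44 -0.51] M [0.09 0.02 0.04] w 0.0853 0.0 q6 0.46
```

The earlier move ran joint 6 into its limit and left the tool tilted 3.5°. I'll cancel the tilt by pressing joint 6 against its other limit, high above everything.

Call:
step_arm --pt "0 0 0.01 7" --pt "0 0 0.02 14" --pt "0 0 0.03 21" --pt "0 0 0.03 28" --pt "0 0 0.03 35" --pt "0 0 0.03 42" --pt "0 0 0.03 49" --pt "0 0 0.03 56" --pt "0 0 0.03 63" --pt "0 0 0.03 70" --pt "0 0 0.03 77" --pt "0 0 0.03 84"

```text
time: 6.28
ee_pos: [0.4806, 0.2665, 0.2973]
orientation: [-1.983, 2.382, -0.072]
contact_force: [-0.6, -1.1, -0.1]
width: 0.0855
finger_force: 0.0
```

Call:
step_arm --pt "0 0 0 7" --pt "0 0 0 14" --pt "0 0 0 21" --pt "0 0 0 28" --pt "0 0 0 35" --pt "0 0 0 42" --pt "0 0 0 49" --pt "0 0 0 56" --pt "0 0 0 63" --pt "0 0 0 70" --pt "0 0 0 77" --pt "0 0 0 84"

```text
time: 7.28
ee_pos: [0.4807, 0.2664, 0.2973]
orientation: [-3.049, 0.441, -0.011]
contact_force: [-0.1, -0.4, -0.5]
width: 0.0852
finger_force: 0.0
```

Call:
step_arm --pt "0 0 0 7" --pt "0 0 0 14" --pt "0 0 0 21" --pt "0 0 0 28" --pt "0 0 0 32" --pt "0 0 0 34"

```text
time: 7.78
ee_pos: [0.4808, 0.2665, 0.2972]
orientation: [-3.045, -0.467, 0.017]
contact_force: [0.3, 0.9, 0.4]
width: 0.0856
finger_force: 0.0
```

```bash
python3 -c "
from h import *
print(st()['joint_positions'].round(3))"
```

```text
t 7.78 p [0.4808 0.2665 0.2972] yaw 17.45 z [-0.0202  0.0581 -0.9981] F [0.26 0.94 0.44] M [-0.05 -0.07 -0.01] w 0.0856 0.0 q6 -3.12
[ 0.327  0.293  0.126  1.403  0.062 -3.119]
```

Call:
step_arm --pt "0 -0.02 0 1" --pt "0 -0.04 0 2" --pt "0 -0.06 0 3" --pt "0 -0.06 0 3"

```text
time: 8.12
ee_pos: [0.4692, 0.2403, 0.2976]
orientation: [-3.074, -0.465, 0.011]
contact_force: [0.1, 0.7, 1.0]
width: 0.0853
finger_force: 0.0
```

```bash
python3 -c "
from h import *
print(st()['joint_positions'].round(3))"
```

```text
t 8.12 p [0.4692 0.2403 0.2976] yaw 17.21 z [-0.0121  0.0315 -0.9994] F [0.08 0.74 1.02] M [-0.05 -0.01 -0.04] w 0.0853 0.0 q6 -3.14
[ 0.301  0.256  0.075  1.392  0.034 -3.141]
```

Cancelling works (tilt 3.5° → 1.9°). A bit more of the same.

Call:
step_arm --pt "0 -0.02 0 1" --pt "0 -0.04 0 2" --pt "0 -0.06 0 3"

```text
time: 8.37
ee_pos: [0.4565, 0.2257, 0.2973]
orientation: [-3.104, -0.463, 0.006]
contact_force: [-0.4, -0.6, 0.3]
width: 0.0852
finger_force: 0.0
```

```bash
python3 -c "
from h import *
print(st()['joint_positions'].round(3))"
```

```text
t 8.37 p [0.4565 0.2257 0.2973] yaw 16.97 z [-0.0041  0.0023 -1.    ] F [-0.4  -0.56  0.3 ] M [-0.02 -0.04 -0.  ] w 0.0852 0.0 q6 -3.14
[ 2.970e-01  2.280e-01  3.500e-02  1.381e+00  3.000e-03 -3.141e+00]
```

Call:
step_arm --pt "0 0 0 -7" --pt "0 0 0 -14" --pt "0 0 0 -21" --pt "0 0 0 -28" --pt "0 0 0 -35" --pt "0 0 0 -42" --pt "0 0 0 -49" --pt "0 0 0 -56" --pt "0 0 0 -63" --pt "0 0 0 -70" --pt "0 0 0 -77" --pt "0 0 0 -84"

```text
time: 9.37
ee_pos: [0.4566, 0.2262, 0.2973]
orientation: [-2.61, 1.739, -0.0]
contact_force: [-0.1, -0.7, -0.1]
width: 0.0853
finger_force: 0.0
```

Call:
step_arm --pt "0.002 0.004 0 -7" --pt "0.004 0.008 0 -14" --pt "0.006 0.012 0 -21" --pt "0.008 0.016 0 -28" --pt "0.01 0.02 0 -35" --pt "0.012 0.024 0 -42" --pt "0.014 0.028 0 -49" --pt "0.016 0.032 0 -56" --pt "0.018 0.034 0 -63" --pt "0.02 0.036 0 -70" --pt "0.022 0.038 0 -77" --pt "0.024 0.041 0 -84"

```text
time: 10.37
ee_pos: [0.4808, 0.2673, 0.2973]
orientation: [-0.776, 3.04, -0.006]
contact_force: [0.7, 0.6, 0.6]
width: 0.0856
finger_force: 0.0
```

Call:
step_arm --pt "0 0 -0.02 -7" --pt "0 0 -0.04 -14" --pt "0 0 -0.06 -21" --pt "0 0 -0.08 -25.3" --pt "0 0 -0.1 -25.3" --pt "0 0 -0.12 -25.3" --pt "0 0 -0.12 -25.3" --pt "0 0 -0.12 -25.3"

```text
time: 11.03
ee_pos: [0.4804, 0.2671, 0.1772]
orientation: [-0.101, 3.138, -0.008]
contact_force: [1.1, 0.0, 0.9]
width: 0.0852
finger_force: 0.0
```

```bash
python3 -c "
from h import *
st()
shot('wrist','w3')"
```

```text
t 11.03 p [0.4804 0.2671 0.1772] yaw -176.3 z [ 0.0022 -0.0051 -1.    ] F [1.14 0.03 0.94] M [-0.   -0.02  0.  ] w 0.0852 0.0 q6 0.3
```

View pics/w3.png

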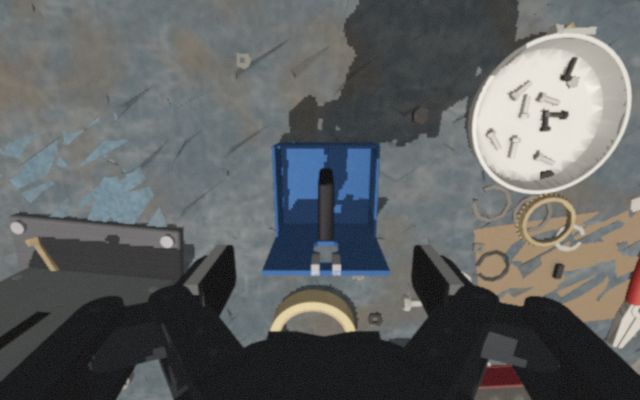

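The fin at (325,205) lies midway between the fingers at (213,280) and (440,280), and the tape roll sits behind the plate, clear of the fingers. Descend and grip.

Call:
step_arm --pt "0 0 -0.025 0" --pt "0 0 -0.05 0" --pt "0 0 -0.075 0" --pt "0 0 -0.09 0" --pt "0 0 -0.1 0" --pt "0 0 -0.101 0" --pt "0 0 -0.101 0"

```text
time: 11.67
ee_pos: [0.4815, 0.2675, 0.0771]
orientation: [-0.101, 3.136, -0.007]
contact_force: [-0.2, -0.5, 0.2]
width: 0.0854
finger_force: 0.0
```

Call:
step_arm --pt "0 0 0 0" --pt "0 0 0 0" --pt "0 0 0 0" --pt "0 0 0 0" --pt "0 0 0 0" --pt "0 0 0 0" --pt "0 0 0 0" --pt "0 0 0 0" --pt "0 0 0 0" --pt "0 0 0 0" --fingers 255 --force 70

```text
time: 12.5
ee_pos: [0.4811, 0.2673, 0.0764]
orientation: [-0.101, 3.136, -0.007]
contact_force: [-0.3, -0.1, 3.3]
width: 0.0108
finger_force: 69.3
```

```bash
python3 -c "
from h import *
st()"
```

```text
t 12.5 p [0.4811 0.2673 0.0764] yaw -176.32 z [ 0.0038 -0.0043 -1.    ] F [-0.25 -0.06  3.27] M [0.11 0.11 0.04] w 0.0108 69.33601498603821 q6 0.3
```

```bash
python3 - <<'E'
from h import *
np.set_printoptions(suppress=True,precision=4)
for t,box in [('s0',(285,318,165,200)),('w1',(315,356,0,35)),('d0',(315,340,165,190))]:
    z=load(t);R=cv2.Rodrigues(z['rvec'])[0];tv=z['tvec'].ravel();C=-R.T@tv
    W=cloud(z);hs=cv2.cvtColor(z['im'],cv2.COLOR_RGB2HSV)
    m=np.zeros((400,640),bool);u0,u1,v0,v1=box;m[v0:v1,u0:u1]=1
    m&=(hs[...,0]>12)&(hs[...,0]<30)&(hs[...,1]>100)
    v,u=np.nonzero(m);uc,vc=(u.min()+u.max())/2,(v.min()+v.max())/2
    for (a,b) in [(uc,vc),(u.mean(),v.mean())]:
        d=R.T@np.array([(a-z['cx'])/z['fx'],(b-z['cy'])/z['fy'],1]);
        print(t,len(u),(a,b),u.min(),u.max(),v.min(),v.max(),[ (C+d*((x-C[0])/d[0])) for x in (.586,.589)], 'C',C)
    # model projection: head cylinder outline for candidate axis heights
    for zz in (.134,.137,.140):
        th=np.linspace(0,2*np.pi,60);pts=[]
        for x,r in ((.5858,.0055),(.5883,.008),(.5918,.008)):
            pts.append(np.c_[np.full(60,x),.024+r*np.cos(th),zz+r*np.sin(th)])
        p=np.vstack(pts);q=cv2.projectPoints(p,z['rvec'],tv,np.array([[z['fx'],0,z['cx']],[0,z['fy'],z['cy']],[0,0,1.]]),None)[0].reshape(-1,2)
        print('  z',zz,'u',q[:,0].min(),q[:,0].max(),'v',q[:,1].min(),q[:,1].max())
z=load('s0');a=cv2.resize(z['im'][165:205,280:320,::-1],None,fx=10,fy=10,interpolation=2)
b=cv2.resize(load('w1')['im'][0:40,315:355,::-1],None,fx=10,fy=10,interpolation=2)
cv2.imwrite('pics/c3.png',np.hstack([a,b]))
E
```

```text
s0 29 (np.float64(300.5), np.float64(183.0)) 298 303 180 186 [array([0.586 , 0.0274, 0.1424]), array([0.589 , 0.0232, 0.1374])] C [0.1288 0.6563 0.898 ]
s0 29 (np.float64(300.55172413793105), np.float64(183.13793103448276)) 298 303 180 186 [array([0.586 , 0.0272, 0.1418]), array([0.589 , 0.023 , 0.1368])] C [0.1288 0.6563 0.898 ]
  z 0.134 u 297.2493189568463 302.8559389427524 v 180.5592252642224 187.59276535381477
  z 0.137 u 297.2382041812284 302.85593582629156 v 179.60778170919468 186.65658080551404
  z 0.14 u 297.2270452618404 302.85593269751786 v 178.65256968013577 185.71669359993095
w1 161 (np.float64(335.5), np.float64(15.5)) 327 344 9 22 [array([0.586 , 0.0236, 0.1511]), array([0.589 , 0.0235, 0.1407])] C [0.5073 0.0277 0.4236]
w1 161 (np.float64(335.2546583850932), np.float64(15.919254658385093)) 327 344 9 22 [array([0.586 , 0.0238, 0.15  ]), array([0.589 , 0.0236, 0.1396])] C [0.5073 0.0277 0.4236]
  z 0.134 u 325.331852700154 344.0681900794324 v 11.109528568659158 24.026671230393873
  z 0.137 u 325.3494331448455 344.2998004766049 v 9.885057877022945 23.013416825754803
  z 0.14 u 325.3674179845304 344.5367616011358 v 8.631446164274365 21.97739669988482
d0 29 (np.float64(328.5), np.float64(176.0)) 318 339 165 187 [array([ 0.586 , -0.2171,  0.2428]), array([ 0.589 , -0.158 ,  0.2178])] C [ 0.5556 -0.8159  0.4961]
d0 29 (np.float64(328.6551724137931), np.float64(177.75862068965517)) 318 339 165 187 [array([ 0.586 , -0.2213,  0.2414]), array([ 0.589 , -0.1627,  0.2163])] C [ 0.5556 -0.8159  0.4961]
  z 0.134 u 323.14170374676894 325.9818259953948 v 175.34870594112107 182.20937307663735
  z 0.137 u 323.11770040627323 325.961706016336 v 174.16819619013998 181.03929105695633
  z 0.14 u 323.0936278452566 325.9415274147701 v 172.98426782967732 179.86582209859725
```

View pics/c3.png

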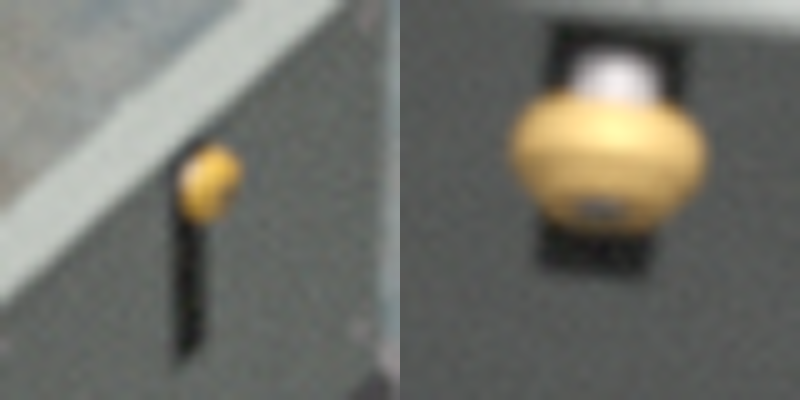

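Crops: the head spans x 298–304, y 179–187 in the scene view and x 326–345, y 9–23 in the wrist view, at the top of the groove. The stud axis is therefore near z≈0.138, y≈0.023. I lift the caddy and carry it in front of the stud, turned to the board's −2° yaw.

Call:
step_arm --pt "0 0 0.005 0" --pt "0 0 0.015 0" --pt "0 0 0.03 0" --pt "0 0 0.05 0" --pt "0 0 0.07 0" --pt "0 0 0.09 0" --pt "0 0 0.11 0" --pt "0 -0.005 0.125 0" --pt "0 -0.015 0.13 -0.5" --pt "0 -0.03 0.13 -1" --pt "0 -0.05 0.13 -1.5" --pt "0 -0.07 0.13 -2"

```text
time: 13.5
ee_pos: [0.4806, 0.1962, 0.2062]
orientation: [-0.046, 3.138, -0.007]
contact_force: [1.2, 0.2, -1.8]
width: 0.011
finger_force: 68.7
```

Call:
step_arm --pt "0 -0.02 0 -0.5" --pt "0 -0.04 0 -1" --pt "0 -0.06 0 -1.5" --pt "0 -0.08 0 -2" --pt "0.003 -0.1 -0.005 -2.5" --pt "0.006 -0.12 -0.015 -3" --pt "0.009 -0.14 -0.03 -3.5" --pt "0.012 -0.155 -0.04 -3.7" --pt "0.015 -0.165 -0.05 -3.7" --pt "0.017 -0.17 -0.054 -3.7" --pt "0.017 -0.17 -0.054 -3.7" --pt "0.017 -0.17 -0.054 -3.7"

```text
time: 14.5
ee_pos: [0.4979, 0.0275, 0.1524]
orientation: [0.056, 3.138, -0.007]
contact_force: [-0.1, -0.4, -1.8]
width: 0.0111
finger_force: 68.6
```

```bash
python3 -c "
from h import *
st()
shot('wrist','w4');shot('side','d4');shot('scene','s4')
w=load('w4')['im'][...,::-1];d=load('d4')['im'][150:250,270:390,::-1];s=load('s4')['im'][140:260,230:350,::-1]
r=lambda a,h,w:cv2.resize(a,(w,h),interpolation=2)
cv2.imwrite('pics/c4.png',np.vstack([np.hstack([r(s,300,300),r(d,300,360)]),r(w[150:400,100:540],300,660)[:,:660]]) if 0 else np.vstack([np.hstack([r(s,260,400),r(d,260,400)]),r(w[160:400,140:540],340,800)]))
"
```

```text
t 14.5 p [0.4979 0.0275 0.1524] yaw 177.97 z [ 0.0028 -0.0045 -1.    ] F [-0.09 -0.45 -1.81] M [0.03 0.09 0.04] w 0.0111 68.64348649978638 q6 -0.07
```

View pics/c4.png

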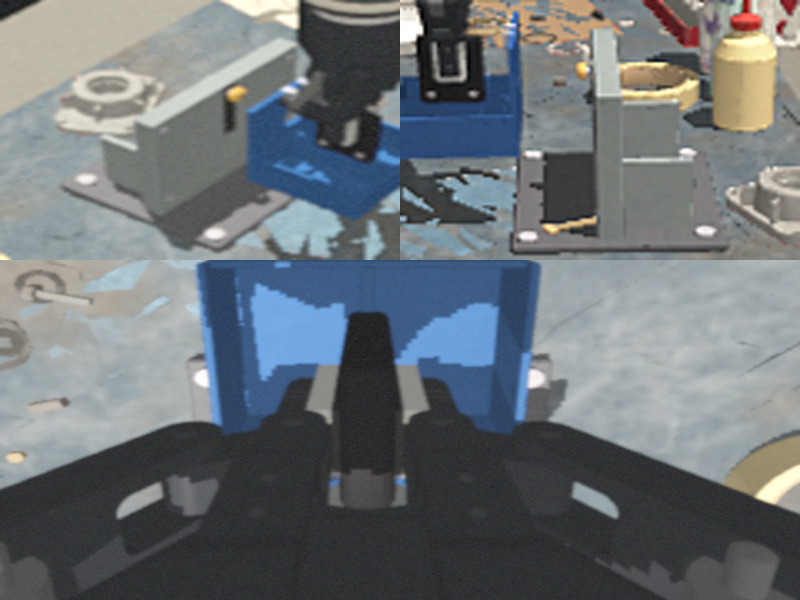

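The wrist view shows the base screws at (202,380) and (538,380), symmetric about the caddy's mid-line at x≈370, so the lateral alignment agrees with my stud y of 0.024. The caddy hangs level. Approaching.

Call:
step_arm --pt "0.006 -0.0002 0.0003 0" --pt "0.012 -0.0004 0.0003 0" --pt "0.018 -0.0006 0.0003 0" --pt "0.024 -0.0008 0.0003 0" --pt "0.029 -0.001 0.0003 0" --pt "0.033 -0.0011 0.0003 0" --pt "0.036 -0.0012 0.0003 0" --pt "0.038 -0.0013 0.0003 0" --pt "0.04 -0.0014 0.0003 0" --pt "0.042 -0.0015 0.0003 0" --pt "0.043 -0.0015 0.0003 0" --pt "0.043 -0.0015 0.0003 0"

```text
time: 15.65
ee_pos: [0.5411, 0.0258, 0.1525]
orientation: [0.055, 3.138, -0.007]
contact_force: [-0.4, 0.5, -2.1]
width: 0.0115
finger_force: 68.6
```

```bash
python3 -c "
from h import *
st()
shot('side','d5');shot('scene','s5')
d=load('d5')['im'][150:225,280:380,::-1];s=load('s5')['im'][150:250,240:340,::-1]
r=lambda a,h,w:cv2.resize(a,(w,h),interpolation=2)
cv2.imwrite('pics/c5.png',np.hstack([r(s,400,400),r(d,300,400)][:1]+[cv2.copyMakeBorder(r(d,300,400),0,100,0,0,0)]))
"
```

```text
t 15.65 p [0.5411 0.0258 0.1525] yaw 177.98 z [ 0.0031 -0.0047 -1.    ] F [-0.38  0.52 -2.06] M [-0.02  0.03  0.  ] w 0.0115 68.64246368408203 q6 -0.07
```

View pics/c5.png

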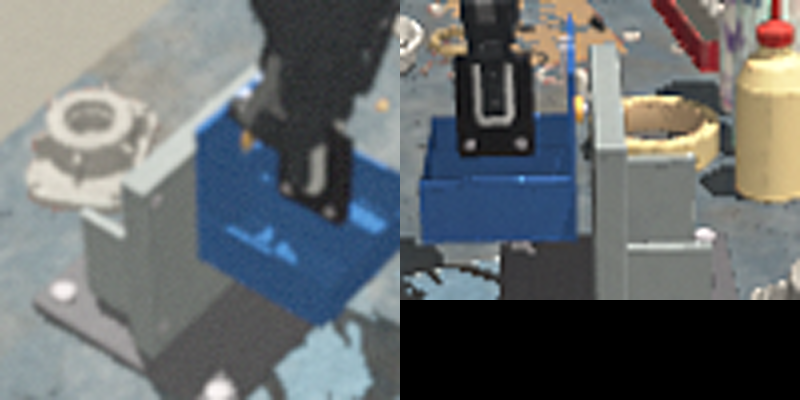

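The scene view shows brass through the keyhole at (247,140), and the side view shows the head entering behind the plate at (580,108), with no contact force. Continuing in.

Call:
step_arm --pt "0.001 0 0 0" --pt "0.002 0 0 0" --pt "0.003 -0.0001 0 0" --pt "0.004 -0.0001 0 0" --pt "0.005 -0.0002 0 0" --pt "0.006 -0.0002 0 0" --pt "0.007 -0.0002 0 0" --pt "0.007 -0.0002 0 0"

```text
time: 16.42
ee_pos: [0.5482, 0.0256, 0.1525]
orientation: [0.055, 3.138, -0.007]
contact_force: [0.3, -0.8, -1.3]
width: 0.0112
finger_force: 68.6
```

Call:
step_arm --pt "0.0005 0 0 0" --pt "0.001 0 0 0" --pt "0.001 0 0 0" --pt "0.001 0 0 0"

```text
time: 16.75
ee_pos: [0.549, 0.0256, 0.1525]
orientation: [0.055, 3.138, -0.007]
contact_force: [-0.2, 0.5, -1.3]
width: 0.011
finger_force: 68.6
```

Call:
step_arm --pt "0.0005 0 0 0" --pt "0.001 0 0 0" --pt "0.001 0 0 0" --pt "0.001 0 0 0"

```text
time: 17.08
ee_pos: [0.55, 0.0256, 0.1525]
orientation: [0.055, 3.138, -0.007]
contact_force: [0.1, -0.3, -1.9]
width: 0.0108
finger_force: 68.6
```

Call:
step_arm --pt "0.0004 0 0 0" --pt "0.0008 0 0 0" --pt "0.0008 0 0 0"

```text
time: 17.33
ee_pos: [0.5505, 0.0256, 0.1525]
orientation: [0.055, 3.139, -0.007]
contact_force: [-3.1, -0.3, -0.6]
width: 0.0111
finger_force: 68.8
```

Call:
step_arm --pt "0.0004 0 0 0" --pt "0.0008 0 0 0" --pt "0.0008 0 0 0"

```text
time: 17.58
ee_pos: [0.5506, 0.0256, 0.1524]
orientation: [0.055, 3.14, -0.008]
contact_force: [-8.4, -0.5, 1.9]
width: 0.0113
finger_force: 69.5
```

```bash
python3 -c "
from h import *
st()"
```

```text
t 17.58 p [0.5506 0.0256 0.1524] yaw 177.98 z [ 0.0011 -0.0048 -1.    ] F [-8.37 -0.48  1.87] M [-0.1   1.4  -0.01] w 0.0113 69.4552731513977 q6 -0.06
```

Plate contact came at x=0.5505, exactly as predicted. I ease the x force, then slide down the free part of the slot.

Call:
step_arm --pt "-0.0006 0 0 0" --pt "-0.0006 0 -0.001 0" --pt "-0.0006 0 -0.002 0" --pt "-0.0006 0 -0.0035 0" --pt "-0.0006 0 -0.005 0" --pt "-0.0006 0 -0.0065 0" --pt "-0.0006 0 -0.008 0" --pt "-0.0006 0 -0.0095 0" --pt "-0.0006 0 -0.011 0" --pt "-0.0006 0 -0.012 0" --pt "-0.0006 0 -0.012 0"

```text
time: 18.5
ee_pos: [0.5505, 0.0257, 0.1403]
orientation: [0.055, 3.139, -0.007]
contact_force: [-5.1, 0.1, -0.6]
width: 0.0111
finger_force: 69.0
```

```bash
python3 -c "
from h import *
st()"
```

```text
t 18.5 p [0.5505 0.0257 0.1403] yaw 177.98 z [ 0.0022 -0.0046 -1.    ] F [-5.09  0.15 -0.6 ] M [0.01 0.93 0.03] w 0.0111 69.04626131057739 q6 -0.06
```

Call:
step_arm --pt "0 0 -0.001 0" --pt "0 0 -0.002 0" --pt "0 0 -0.003 0" --pt "0 0 -0.004 0" --pt "0 0 -0.005 0" --pt "0 0 -0.006 0" --pt "0 0 -0.006 0"

```text
time: 19.08
ee_pos: [0.5506, 0.0257, 0.1351]
orientation: [0.055, 3.138, -0.007]
contact_force: [-9.3, 0.7, 9.4]
width: 0.0115
finger_force: 70.7
```

Call:
step_arm --pt "0 0 -0.001 0" --pt "0 0 -0.002 0" --pt "0 0 -0.003 0" --pt "0 0 -0.003 0"

```text
time: 19.42
ee_pos: [0.5505, 0.0257, 0.1322]
orientation: [0.055, 3.138, -0.007]
contact_force: [-9.3, 0.8, 11.1]
width: 0.0111
finger_force: 70.9
```

```bash
python3 -c "
from h import *
st()"
```

```text
t 19.42 p [0.5505 0.0257 0.1322] yaw 177.99 z [ 0.003  -0.0047 -1.    ] F [-9.28  0.85 11.12] M [ 0.12  1.65 -0.02] w 0.0111 70.88092088699341 q6 -0.06
```

Call:
step_arm --pt "0 0 -0.001 0" --pt "0 0 -0.002 0" --pt "0 0 -0.003 0" --pt "0 0 -0.003 0"

```text
time: 19.75
ee_pos: [0.5505, 0.0257, 0.1293]
orientation: [0.055, 3.138, -0.007]
contact_force: [-9.3, 0.4, 10.9]
width: 0.0116
finger_force: 70.7
```

Call:
step_arm --pt "0 0 -0.0005 0" --pt "0 0 -0.001 0" --pt "0 0 -0.0015 0" --pt "0 0 -0.0015 0"

```text
time: 20.08
ee_pos: [0.5506, 0.0257, 0.1276]
orientation: [0.055, 3.138, -0.007]
contact_force: [-9.3, -0.3, 8.7]
width: 0.0112
finger_force: 70.6
```

```bash
python3 -c "
from h import *
st()"
```

```text
t 20.08 p [0.5506 0.0257 0.1276] yaw 177.99 z [ 0.0028 -0.0047 -1.    ] F [-9.28 -0.32  8.73] M [ 0.1   1.54 -0.  ] w 0.0112 70.64828038215637 q6 -0.06
```

Call:
step_arm --pt "0 0 -0.0005 0" --pt "0 0 -0.001 0" --pt "0 0 -0.001 0"

```text
time: 20.33
ee_pos: [0.5506, 0.0256, 0.1268]
orientation: [0.055, 3.138, -0.007]
contact_force: [-10.3, 0.3, 12.9]
width: 0.0114
finger_force: 71.1
```

Call:
step_arm --pt "0 0 -0.0004 0" --pt "0 0 -0.0008 0" --pt "0 0 -0.0008 0"

```text
time: 20.58
ee_pos: [0.5506, 0.0256, 0.1265]
orientation: [0.055, 3.138, -0.008]
contact_force: [-13.6, 0.9, 20.9]
width: 0.0114
finger_force: 72.3
```

```bash
python3 -c "
from h import *
st()"
```

```text
t 20.58 p [0.5506 0.0256 0.1265] yaw 177.99 z [ 0.0035 -0.0049 -1.    ] F [-13.58   0.93  20.9 ] M [0.12 2.39 0.01] w 0.0114 72.31398224830627 q6 -0.06
```

Hard stop: 21 N with hardly any motion, at a stud height of 0.1376 m, which matches the vision estimate. I ease the forces off and release.

Call:
step_arm --pt "-0.0004 0 0.0004 0" --pt "-0.0008 0 0.0008 0" --pt "-0.001 0 0.001 0" --pt "-0.001 0 0.001 0"

```text
time: 20.92
ee_pos: [0.5505, 0.0256, 0.1267]
orientation: [0.055, 3.137, -0.007]
contact_force: [-0.8, 1.5, 7.7]
width: 0.0109
finger_force: 69.7
```

```bash
python3 -c "
from h import *
st()"
```

```text
t 20.92 p [0.5505 0.0256 0.1267] yaw 177.98 z [ 0.0044 -0.0046 -1.    ] F [-0.84  1.47  7.68] M [ 0.26  0.31 -0.02] w 0.0109 69.65510845184326 q6 -0.06
```

Call:
step_arm --pt "0 0 0.0003 0" --pt "0 0 0.0005 0" --pt "0 0 0.0005 0"

```text
time: 21.17
ee_pos: [0.5506, 0.0256, 0.1268]
orientation: [0.055, 3.137, -0.007]
contact_force: [2.8, 1.0, 0.8]
width: 0.0108
finger_force: 69.0
```

Call:
step_arm --pt "0 0 0 0" --pt "0 0 0 0" --pt "0 0 0 0" --pt "0 0 0 0" --pt "0 0 0 0" --pt "0 0 0 0" --pt "0 0 0 0" --pt "0 0 0 0" --fingers 0

```text
time: 21.83
ee_pos: [0.55, 0.0256, 0.1267]
orientation: [0.055, 3.138, -0.007]
contact_force: [0.1, -0.0, -0.1]
width: 0.0856
finger_force: 0.0
```

Call:
step_arm --pt "0 0 0.01 0" --pt "0 0 0.025 0" --pt "0 0 0.045 0" --pt "0 0 0.07 0" --pt "-0.01 0 0.095 0" --pt "-0.03 0 0.12 0" --pt "-0.06 0 0.14 0" --pt "-0.09 0 0.15 0" --pt "-0.12 0 0.15 0" --pt "-0.12 0 0.15 0"

```text
time: 22.67
ee_pos: [0.426, 0.0259, 0.2779]
orientation: [0.055, 3.137, -0.008]
contact_force: [1.8, -0.1, 0.4]
width: 0.0855
finger_force: 0.0
```

```bash
python3 -c "
from h import *
np.set_printoptions(suppress=True,precision=4)
st()
for n in ('side','scene','wrist'): shot(n,n[0]+'6')
d=load('s6')
for t in ('s6','w6'):
    z=load(t);W=cloud(z);hs=cv2.cvtColor(z['im'],cv2.COLOR_RGB2HSV)
    m=(hs[...,0]>100)&(hs[...,0]<125)&(hs[...,1]>120)&(abs(W[...,0]-.55)<.07)&(abs(W[...,1]-.024)<.08)&(W[...,2]>.04)
    P=W[m];T=P[P[:,2]>.14]
    print(t,len(P),len(T))
    if len(T)>20:
        print(' plate z max by y',[(round(a,3),T[(abs(T[:,1]-a)<.006),2].max().round(4)) for a in (-.012,.0,.045,.06) if (abs(T[:,1]-a)<.006).any()],'x',np.median(T[:,0]),np.percentile(T[:,0],98))
r=lambda t,a,b,c,e,h,w:cv2.resize(load(t)['im'][a:b,c:e,::-1],(w,h),interpolation=2)
cv2.imwrite('pics/c6.png',np.vstack([np.hstack([r('s6',140,260,230,350,300,400),r('s6' if 0 else 's6',140,260,230,350,300,400)])]) if 0 else np.hstack([r('s6',140,260,230,350,400,400),r('w6',0,400,120,520,400,400)]))
"
```

```text
t 22.67 p [0.426  0.0259 0.2779] yaw 177.99 z [ 0.0036 -0.0049 -1.    ] F [ 1.76 -0.14  0.42] M [-0.02 -0.04 -0.  ] w 0.0855 0.0 q6 -0.09
s6 1668 94
 plate z max by y [(-0.012, np.float64(0.1554)), (0.0, np.float64(0.1548)), (0.045, np.float64(0.1577)), (0.06, np.float64(0.157))] x 0.5911439459872951 0.5943706411312217
w6 6742 2
```

View pics/c6.png

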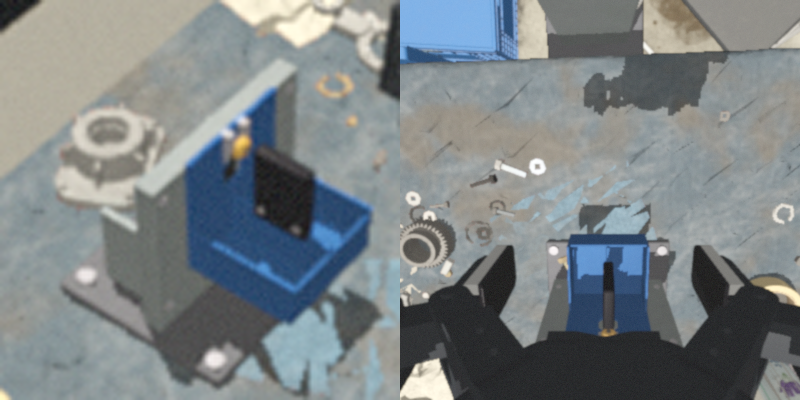

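The scene view shows the caddy flat on the board, with the brass head at (240,145) at the top end of the slot between the ramps. Quick numeric level check from the wrist depth before handing in.

```bash
python3 - <<'E'
from h import *
np.set_printoptions(suppress=True,precision=4)
for t in ('w6','s6'):
    z=load(t);W=cloud(z);hs=cv2.cvtColor(z['im'],cv2.COLOR_RGB2HSV)
    P=W[(hs[...,0]>100)&(hs[...,0]<125)&(hs[...,1]>120)]
    c,s=np.cos(np.radians(-2)),np.sin(np.radians(-2))
    d=P[:,:2]-[.5968,.0240]; L=np.c_[d@[c,s],d@[-s,c],P[:,2]]
    L=L[(L[:,0]>-.1)&(L[:,0]<.005)&(abs(L[:,1])<.055)]
    f=L[(L[:,0]>-.082)&(L[:,0]<-.02)&(abs(L[:,1])<.042)&(L[:,2]<.06)&(L[:,2]>.045)]
    if len(f)>30:
        A=np.c_[np.ones(len(f)),f[:,:2]];p=np.linalg.lstsq(A,f[:,2],rcond=None)[0];print(t,'floor',len(f),p[0],'pitch,roll deg',np.degrees(p[1:]))
    for sg in (-1,1):
        w=L[(abs(L[:,1]-sg*.047)<.003)&(L[:,0]>-.085)&(L[:,0]<-.02)]
        if len(w): print(t,'wall',sg,len(w),np.percentile(w[:,2],[90,98]))
    q=L[L[:,2]>.1]
    if len(q)>20:
        A=np.c_[np.ones(len(q)),q[:,1],q[:,2]-.13];p=np.linalg.lstsq(A,q[:,0],rcond=None)[0];print(t,'plate front x,yaw,pitch',p[0],np.degrees(p[1:]))
E
```

```text
w6 floor 2032 0.053929034097129916 pitch,roll deg [-0.1371 -0.034 ]
w6 wall -1 293 [0.0912 0.0918]
w6 wall 1 302 [0.091  0.0919]
w6 plate front x,yaw,pitch -0.007773617554834908 [ -0.3303 -10.2178]
s6 floor 198 0.054081019586458216 pitch,roll deg [0.4562 0.0941]
s6 wall -1 138 [0.0866 0.0897]
s6 wall 1 261 [0.0889 0.0906]
s6 plate front x,yaw,pitch -0.008097880433744722 [1.6764 2.4927]
```

Level to within 0.15°, with wall tops equal at 0.091 m. Handing in.

```bash
python3 -c "
from workcell import ctrl
print(ctrl.sign_off())"
```

```text
the job is handed in; nothing more can be done
None
```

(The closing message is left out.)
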